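# Clamp a glued heel in the bench press and mark the lever's travel

## Robot

A 6-joint arm with a two-finger parallel gripper is mounted at the origin on the work surface; the furniture and walls round the work are solid. World frame = base frame: x ahead of the robot, y to its left, z up, the work surface at z = 0. Lengths are in m, angles in rad, forces in N, time in s.
With the tool pointing down it reaches from about 0.2 to 0.875 m from the base axis. Payload 3.4 kg.
Tool frame: the origin (TCP) lies midway between the tips of the shut fingers; the grasp point (between the pads) lies 19 mm behind it; z points along the fingers, y is the line along which they close (so a half turn about z gives the same grasp; the last joint's range is limited). The gripper opens to 94 mm and grips with 3 to 60 N. Pads are 16 mm wide; open, the fingers measure 119 mm over their backs; the gripper's body (75 mm by 177 mm) begins 78 mm behind the grasp point.
Start: joints at [-1.392, 0.276, 1.505, -0, 1.361, -0.121], TCP at [0.17, -0.549, 0.205] pointing down, gripper open.
Joint ranges: [-2.89, 2.89], [-0.75, 2.08], [0.22, 2.7], [-1.18, 4.32], [0.11, 2.71], [-2.7, 2.7]. Speed limits (rad/s): [2.57, 2.57, 3.14, 3.14, 3.14, 3.14].

## Interface

Orientations are given as a rotation vector (axis times angle).
In Python, from bench import * gives the robot as it stands. The module is installed in compiled form; this text tells all that it offers.
- The arm moves only by the tool carry_out, never from a script. Its argument "moves" is a list of rows, each an object with "slide": the shift along the tool's x, y, z in mm, a list of three; "rot": the turn, a rotation vector about the tool's x, y, z in degrees, a list of three; "jaw": the gripper command: -1 is shut, 1 is fully open, values between are in proportion. A call has exactly 8 rows; each row shifts and turns the commanded pose from where the row before left it, along the tool's axes as they then stand; what a row does not reach is not made up. A row lasts 1/8 s, in which the tool goes at most 62.5 mm and 10.7 degrees, less where a joint would pass 70% of its speed; a pose out of reach is approached as far as the arm can. A call with a gripper value outside its range is refused whole. The fingers move at their own pace and stop on an object; the grip force is fixed at half the most. Time passes only in rows, so rows that do not move let the fingers close, or fill a call up. It gives the time, the measured TCP pose, the force, the opening and the grip force at its end, in the units of the state.
- get_obs(): the state, without advancing time (a new reading comes with each control period).
- grab_frame(name): name is "side" or "top"; returns a dict with "color" (384x512x3 uint8, blue, green, red), "fovy" (degrees; the focal length in pixels is half the picture's height over the tangent of half this angle, whatever the lens; pixels are square), "cx", "cy" (the principal point, pixels), "R" (3x3) and "t" (3): a world point X has camera coordinates R X + t. Camera axes: x right, y down, z forward; pixel columns grow to the right and rows downward; lengths in m; the calibration is good to about 2 mm. A picture is of the moment at which its call begins. There is no depth.
- job_done(): hands the job in; it is judged then, once.
Trained networks look in the newest picture that a camera, given by its name, has taken for a name from the list of things; names that differ only in an ending like _2 or _b are one class to them, and where a whole thing is asked for, a point or a joint stands for the part that bears it (a point fixed in the world has none). Each returns a list of dicts, best first, with "conf" (0 to 1); they miss things now and then, are a little off and sometimes report something else, mostly with a low value. They report only what shows in the picture. A call takes as long as a camera call.
- look_for(camera, name): "position" ([x, y, z] in m, in the coordinates of the camera as it stood for that picture, good to about 4 mm: the middle of the surface that is visible of it).
- spot_point(camera, name): "position" ([x, y, z] in m, in the coordinates of the camera as it stood for that picture, good to about 4 mm: a listed point, or the origin of a listed thing).
The state is a dict: "time_s": time; "joint_positions": joint angles; "joint_vel": joint speeds; "tau": joint torques, N m; "position": TCP position; "tool_rot": TCP orientation; "force": force on the tool from outside, world axes, zero at the start; "moment": the same for the moment, N m; "finger_gap": opening from 0.0 (shut) to 1.0 (fully open); "grasp_force": force on a finger pad.
Only numpy, scipy, OpenCV 4.12 (cv2) and the standard library are available. Lean on these libraries where they do the work, as an engineer would, in place of code of your own. Each camera call takes 0.05 s, during which the arm holds its last target. There are 200 camera calls.

## Task

A rubber top piece has just been glued on the heel under the bench press. Push the press lever down by its knob until you feel the pad take hold of the heel and the resistance firm up, then stop before the heel is squeezed too hard and leave the lever there, holding by its own friction. Then note how far it travelled for the other heel: slide the red marker down the scale until it just rests on the lever, without driving the lever on.

Things in the scene. Friction and masses are not known exactly. Their poses are not given: they have to be found in the camera images.
- press: dark green cast C-frame bench press, fixed to the table: base 180 x 124 mm, overall 0.21 m high. Origin on the table below the ram; its x axis points from the ram back to the column (the lever reaches out the other way, to -x), y to the left, z up.
- lever_pivot (a point): axis of the lever, marker and quadrant scale, in the lever's plane: 30 mm along +x, 62 mm along -y and 135 mm above the origin of press. The axis runs along the press's y.
- press_lever (a joint): angle of the press lever (rad). 0 = fully up, the rod rising 30 degrees (0.524 rad) above level towards the press's -x; it grows as the knob goes down (level at 0.524), up to 0.95. The ram goes down 0.030 m per rad. Friction in the gib keeps it where it is left; pushed square to the rod at the knob it runs at 4 to 6 N (paused, 1 to 3 N) until the pad meets the heel.
- lever_knob (a point): centre of the black ball knob, 36 mm in diameter, at the lever's free end, 200 mm from lever_pivot; the rest of the lever is a steel rod of 14 mm diameter. The pad meets the heel at an unknown lever angle between 0.1 and 0.6 rad (its foot screws up and down and was left at any height); from there the push rises by about 0.45 N for each mm the knob goes on.
- lever_top (a point): point on the upper side of the lever's rod, 104 mm out from lever_pivot, where the marker comes to rest on it
- scale_marker (a joint): angle of the marker along the scale (rad). 0 = its pin 60 degrees (1.047 rad) above level seen from lever_pivot, grows as the marker goes down, up to 1.4. Stiff enough to stay where it is put: about 1 to 2.5 N moves it.
- marker_pin (a point): mid-length of the marker's thumb pin: a red round bar 11 mm in diameter and 49 mm long over its round ends, lying along the press's y axis at 105 mm radius from lever_pivot, above the lever's rod, which it stops against. Push on it from above and follow the arc.
- marker_foot (a point): point on the underside of that pin that meets lever_top when the marker rests on the lever (the marker's pin then stands 0.119 rad above the rod's centre line)
- heel: the heel being clamped: D-shaped brown leather block with a black rubber top piece, 61 x 58 x 26 mm, loose on the anvil under the pad; origin at the centre of its underside. It is rightly held when the push at the knob has risen 3 to 6 N (aim at 4.5) over the running push; at 9 N over, it is spoilt. Let go, the lever holds.
- anvil: round steel bed plate of the press under the heel, 76 mm in diameter, 20 mm high, fixed; origin at the centre of its underside
- heel_mate: the other heel of the pair, alike, standing on the table to the left; leave alone
- glue_tin: glue tin, 76 mm in diameter, 97 mm high, standing to the right of the press; leave alone
- tack_jar: jar of tacks with a brass lid, 54 mm in diameter, 74 mm high, standing to the right of the press; leave alone

How it is judged:
On the way, in this order (a step that is already met when the one before it is completed fails the run):
1. the lever has been pressed until the pad holds the heel firmly (contact force between heel and anvil between 15 and 48 N), for 0.3 s.
2. the marker has been slid down on to the lever (distance between marker_foot and lever_top below 0.004 m and contact force between heel and anvil above 15 N), for 0.2 s.
At the end, for the whole second after the job is handed in: The lever stays down by itself with the heel clamped on the anvil at 15 to 48 N (a push at the knob of roughly 2.3 to 7 N over the running push), the heel still central under the pad within 12 mm, and the marker resting on the lever: marker_foot within 4 mm of lever_top (all of step 2 and contact force between heel and anvil below 48 N and velocity of joint press_lever between -0.02 and 0.02 rad/s and horizontal distance between heel and anvil below 0.012 m); the robot touches nothing.
It fails at once if the heel is squeezed too hard (over 60 N between heel and anvil) (contact force between heel and anvil above 60 N).
It fails at once if the other heel, the glue tin or the tack jar is moved by more than 25 mm (distance of any of heel_mate, glue_tin, tack_jar from where it was at the start of the episode above 0.025 m).
It also fails if it takes over 72 s, if anything falls off the work surface, if the arm or the gripper's body presses on something with over 40 N, if the wrist force passes 120 N, or if a joint passes its speed limit or range.

## Working session

There is one attempt and no reset: what is moved stays moved. The work goes in short steps, Python scripts to look and compute and a tool call to move; the robot and the scene stay as the last step left them, time stands still between calls to the robot, and variables do not carry over. Pictures are saved under pics/ and viewed, at most 10 in all, crops included, and the job is handed in when it is done.

Besides the shell and the picture viewer there is one more tool, called after ">>>" as a command line: name --argument value ..., lists and objects as JSON in quotes. carry_out: Moves the arm, as the interface text tells. Its arguments: {"type":"object","properties":{"moves":{"type":"array","items":{"type":"object","properties":{"slide":{"type":"array","items":{"type":"number"}},"rot":{"type":"array","items":{"type":"number"}},"jaw":{"type":"number"}}}}},"required":["moves"]}

```bash
mkdir -p pics; cat > h.py <<'E'
from bench import *
import numpy as np, cv2
from scipy.spatial.transform import Rotation as Ro
def pts(f,cam,names,fn=spot_point):
    out={}
    for n in names:
        r=fn(cam,n)
        for d in r[:2]:
            w=f["R"].T@(np.array(d["position"])-f["t"])
            out.setdefault(n,[]).append((round(d["conf"],2),w.round(4)))
    return out
E
python3 - <<'E'
from h import *
o=get_obs();print(o["position"],o["tool_rot"],o["force"],o["finger_gap"])
ims=[]
for c in("side","top"):
    f=grab_frame(c);ims.append(f["color"])
    print(c,f["fovy"],(-np.array(f["R"]).T@f["t"]).round(3))
    for k,v in pts(f,c,["press","lever_pivot","lever_knob","lever_top","marker_pin","marker_foot","heel","anvil","heel_mate","glue_tin","tack_jar"]).items():print(k,v)
    cv2.imwrite(f"pics/{c}0.png",f["color"])
E
```

```text
[ 0.16966589 -0.54879653  0.20460934] [-3.10453640e+00 -4.68866092e-01  1.47184661e-04] [ 0.39741514 -0.02876375 -0.1979825 ] 1.0002292352671829
side 44.27897302562879 [-0.058  1.104  0.661]
press [(0.95, array([ 0.6411, -0.019 , -0.0024])), (0.41, array([ 0.6813, -0.0683,  0.1343]))]
lever_pivot [(0.6, array([ 0.6875, -0.0692,  0.1324]))]
lever_knob [(0.76, array([ 0.5079, -0.1003,  0.237 ]))]
lever_top [(0.61, array([ 0.5961, -0.0853,  0.1937]))]
marker_pin [(0.65, array([ 0.6154, -0.0806,  0.2151]))]
marker_foot [(0.52, array([ 0.6125, -0.0821,  0.215 ]))]
heel [(0.61, array([ 0.6394, -0.0156,  0.0324])), (0.46, array([ 0.597 , -0.083 ,  0.1933]))]
anvil [(0.61, array([ 0.641 , -0.0144,  0.0132]))]
heel_mate [(0.57, array([0.4576, 0.252 , 0.001 ]))]
glue_tin [(0.92, array([ 0.5148, -0.3663, -0.001 ])), (0.39, array([ 0.6407, -0.0109,  0.0138]))]
tack_jar [(0.55, array([ 0.6195, -0.3969,  0.0018]))]
top 53.85883315428855 [ 0.471 -0.044  1.421]
press [(0.75, array([ 0.642 , -0.0122,  0.0036]))]
lever_pivot [(0.73, array([ 0.6809, -0.0683,  0.1345])), (0.56, array([ 0.6277, -0.3961, -0.0014]))]
lever_knob [(0.93, array([ 0.5152, -0.0974,  0.2358])), (0.53, array([ 0.613 , -0.0785,  0.2136]))]
lever_top [(0.74, array([ 0.5974, -0.0802,  0.1949]))]
marker_pin [(0.4, array([ 0.6142, -0.0841,  0.2094]))]
marker_foot [(0.39, array([ 0.6119, -0.0802,  0.2112])), (0.2, array([ 0.6131, -0.0816,  0.2131]))]
anvil [(0.46, array([ 0.6422, -0.0135,  0.0124]))]
heel_mate [(0.5, array([0.4656, 0.2594, 0.0005]))]
glue_tin [(0.72, array([ 0.5219, -0.3644, -0.0021]))]
tack_jar [(0.47, array([ 6.267e-01, -3.984e-01, -5.000e-04]))]
```

```bash
python3 - <<'E'
from h import *
a=cv2.imread("pics/side0.png");b=cv2.imread("pics/top0.png")
cv2.imwrite("pics/v1.png",cv2.resize(np.hstack([a[60:330,120:420],b[60:330,180:480]]),(800,360)))
# fit press yaw
from scipy.optimize import least_squares
obs={"o":[[.6411,-.019,-.0024],[.642,-.0122,.0036],[.641,-.0144,0],[.6422,-.0135,0]],"p":[[.6875,-.0692,.1324],[.6809,-.0683,.1345]],
"k":[[.5079,-.1003,.237],[.5152,-.0974,.2358]],"t":[[.5961,-.0853,.1937],[.5974,-.0802,.1949]],"m":[[.6154,-.0806,.2151],[.6142,-.0841,.2094]]}
def model(q):
    x,y,w,l,m=q
    T=lambda X,Y,Z:np.array([x+np.cos(w)*X-np.sin(w)*Y,y+np.sin(w)*X+np.cos(w)*Y,Z])
    e=.5236-l;g=1.0472-m
    return {"o":T(0,0,0),"p":T(.03,-.062,.135),"k":T(.03-.2*np.cos(e),-.062,.135+.2*np.sin(e)),
     "t":T(.03-.104*np.cos(e)+.007*np.sin(e),-.062,.135+.104*np.sin(e)+.007*np.cos(e)),"m":T(.03-.105*np.cos(g),-.062,.135+.105*np.sin(g))}
r=least_squares(lambda q:np.concatenate([model(q)[k]-np.array(v) for k in obs for v in obs[k]] if 0 else [ (model(q)[k]-np.array(s)) for k,v in obs.items() for s in v]),[.64,-.015,.17,0,.2])
print(r.x.round(4));[print(k,v.round(4)) for k,v in model(r.x).items()]
E
```

```text
[ 0.6423 -0.0137  0.1717 -0.0065  0.2039]
o [ 0.6423 -0.0137  0.    ]
p [ 0.6824 -0.0697  0.135 ]
k [ 0.5124 -0.0992  0.2361]
t [ 0.5975 -0.0844  0.1936]
m [ 0.6136 -0.0816  0.2134]
```

View pics/v1.png

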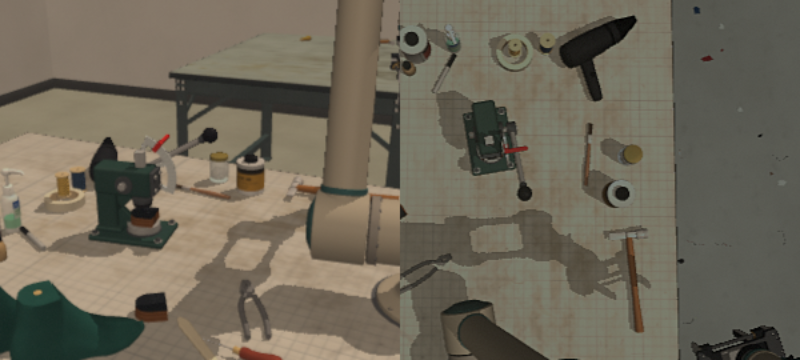

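```bash
cat >> h.py <<'E'
W=.1717; PX=np.array([np.cos(W),np.sin(W),0]);PY=np.array([-np.sin(W),np.cos(W),0]);PZ=np.array([0,0,1.])
PIV=np.array([.6824,-.0697,.135])
def toolR(e):   # tool z square to a rod rising by e, tool y = -press y
    z=-np.sin(e)*PX-np.cos(e)*PZ; y=-PY; return np.c_[np.cross(y,z),y,z]
def rodpt(e,out,up): return PIV+out*(-np.cos(e)*PX+np.sin(e)*PZ)+up*(np.sin(e)*PX+np.cos(e)*PZ)
def delta(p,R=None):
    o=get_obs();R0=Ro.from_rotvec(o["tool_rot"]).as_matrix()
    print("slide mm",((R0.T@(np.array(p)-o["position"]))*1000).round(1))
    if R is not None: print("rot deg",np.degrees(Ro.from_matrix(R0.T@R).as_rotvec()).round(1))
def rodframe():
    o=get_obs();d=o["position"]-PIV;x=-d@PX;z=d[2];print("out/up/lat mm",x*1e3,z*1e3,d@PY*1e3,"f",o["force"].round(2),"t",o["time_s"]);return o
E
python3 - <<'E'
from h import *
e=.5236; print(rodpt(e,.2,.048)); delta(rodpt(e,.2,.048),toolR(e)); delta(rodpt(e,.2,.048),toolR(0))
E
```

```text
[ 0.53538904 -0.09519279  0.2765694 ]
slide mm [ 483.4 -326.   -71.1]
rot deg [  1.9 -30.    7.2]
slide mm [ 483.4 -326.   -71.1]
rot deg [0.  0.  7.3]
```

>>> carry_out --moves '[{"slide": [30,-20,-20],"rot": [0,0,0],"jaw": -1},{"slide": [30,-20,-20],"rot": [0,0,0],"jaw": -1},{"slide": [30,-20,-20],"rot": [0,0,0],"jaw": -1},{"slide": [30,-20,-11],"rot": [0,0,0],"jaw": -1},{"slide": [30,-20,0],"rot": [0,0,0],"jaw": -1},{"slide": [30,-20,0],"rot": [0,0,0],"jaw": -1},{"slide": [30,-20,0],"rot": [0,0,0],"jaw": -1},{"slide": [30,-20,0],"rot": [0,0,0],"jaw": -1}]'

```text
time_s: 2.2
position: [0.3525, -0.3247, 0.2766]
tool_rot: [3.106, 0.469, 0.0]
force: [0.4, -0.5, -0.9]
finger_gap: 0.186
grasp_force: 0.0
```

>>> carry_out --moves '[{"slide": [40,-27,0],"rot": [0,0,0],"jaw": -1},{"slide": [40,-27,0],"rot": [0,0,0],"jaw": -1},{"slide": [40,-28,0],"rot": [0,0,0],"jaw": -1},{"slide": [40,-28,0],"rot": [0,0,0],"jaw": -1},{"slide": [41,-28,0],"rot": [0,0,0],"jaw": -1},{"slide": [42,-28,0],"rot": [0,0,0],"jaw": -1},{"slide": [0,0,0],"rot": [0,0,7.3],"jaw": -1},{"slide": [0,0,0],"rot": [0,-5,0],"jaw": -1}]'

```text
time_s: 3.2
position: [0.534, -0.0947, 0.2773]
tool_rot: [3.118, 0.269, -0.138]
force: [-0.1, -0.5, -0.5]
finger_gap: 0.004
grasp_force: 0.0
```

>>> carry_out --moves '[{"slide": [0,0,0],"rot": [0,-8,0],"jaw": -1},{"slide": [0,0,0],"rot": [0,-8,0],"jaw": -1},{"slide": [0,0,0],"rot": [0,-9,0],"jaw": -1},{"slide": [0,0,0],"rot": [0,0,0],"jaw": -1},{"slide": [0,0,0],"rot": [0,0,0],"jaw": -1},{"slide": [0,0,0],"rot": [0,0,0],"jaw": -1},{"slide": [0,0,0],"rot": [0,0,0],"jaw": -1},{"slide": [0,0,0],"rot": [0,0,0],"jaw": -1}]'

```text
time_s: 4.2
position: [0.5345, -0.0955, 0.2776]
tool_rot: [2.982, 0.257, -0.795]
force: [-0.3, 0.5, 0.9]
finger_gap: 0.006
grasp_force: 0.0
```

```bash
python3 - <<'E'
from h import *
o=rodframe(); e=.5236; delta(rodpt(e,.2,.048),toolR(e))
ims=[]
for c in("side","top"):
    f=grab_frame(c);print(pts(f,c,["lever_knob","marker_pin"]))
    q=f["R"]@np.array(o["position"])+f["t"];F=192/np.tan(np.radians(f["fovy"]/2))
    u,v=int(f["cx"]+F*q[0]/q[2]),int(f["cy"]+F*q[1]/q[2]);print(u,v)
    u,v=max(u,75),max(v,75);ims.append(cv2.resize(f["color"][v-75:v+75,u-75:u+75],(400,400),interpolation=2))
cv2.imwrite("pics/v2.png",np.hstack(ims))
E
```

```text
out/up/lat mm 150.12142480833538 142.61069689606214 -0.11468489939910367 f [-0.32  0.53  0.93] t 4.2
slide mm [ 1.3 -0.1  0.4]
rot deg [ 0.  -0.1 -0. ]
{'lever_knob': [(0.55, array([ 0.51  , -0.0987,  0.2367])), (0.27, array([ 5.190e-01, -3.637e-01, -1.000e-04]))], 'marker_pin': [(0.56, array([ 0.6148, -0.0767,  0.2185]))]}
268 146
{'lever_knob': [(0.39, array([ 0.5126, -0.101 ,  0.236 ]))]}
272 196
```

View pics/v2.png

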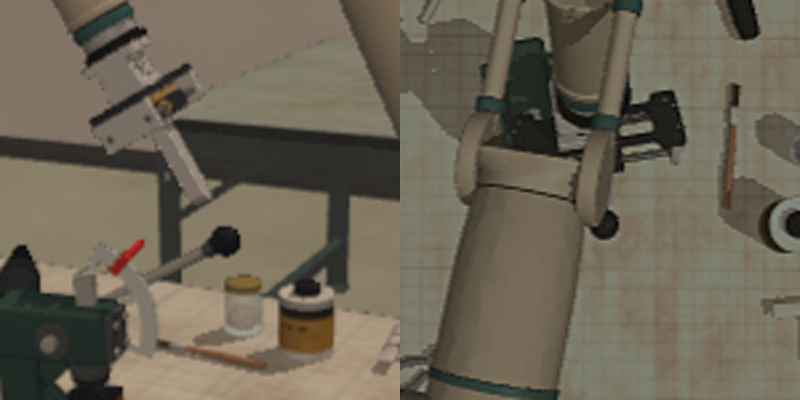

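>>> carry_out --moves '[{"slide": [0,0,9],"rot": [0,0,0],"jaw": -1},{"slide": [0,0,8],"rot": [0,0,0],"jaw": -1},{"slide": [0,0,5],"rot": [0,0,0],"jaw": -1},{"slide": [0,0,0],"rot": [0,0,0],"jaw": -1},{"slide": [0,0,0],"rot": [0,0,0],"jaw": -1},{"slide": [0,0,0],"rot": [0,0,0],"jaw": -1},{"slide": [0,0,1],"rot": [0,0,0],"jaw": -1},{"slide": [0,0,1],"rot": [0,0,0],"jaw": -1}]'

```text
time_s: 5.5
position: [0.5232, -0.0973, 0.2556]
tool_rot: [2.981, 0.258, -0.799]
force: [-1.2, -0.2, 1.1]
finger_gap: 0.006
grasp_force: 0.0
```

>>> carry_out --moves '[{"slide": [0,0,1.2],"rot": [0,0,0],"jaw": -1},{"slide": [0,0,1.2],"rot": [0,0,0],"jaw": -1},{"slide": [0,0,1.2],"rot": [0,0,0],"jaw": -1},{"slide": [0,0,1.2],"rot": [0,0,0],"jaw": -1},{"slide": [0,0,1.2],"rot": [0,0,0],"jaw": -1},{"slide": [0,0,1.2],"rot": [0,0,0],"jaw": -1},{"slide": [0,0,1.2],"rot": [0,0,0],"jaw": -1},{"slide": [0,0,1.2],"rot": [0,0,0],"jaw": -1}]'

```text
time_s: 6.5
position: [0.5185, -0.0982, 0.2478]
tool_rot: [2.981, 0.257, -0.798]
force: [1.5, 0.3, 4.4]
finger_gap: 0.005
grasp_force: 2.3
```

>>> carry_out --moves '[{"slide": [-0.1,0,1.2],"rot": [0,0.35,0],"jaw": -1},{"slide": [-0.1,0,1.2],"rot": [0,0.35,0],"jaw": -1},{"slide": [-0.1,0,1.2],"rot": [0,0.35,0],"jaw": -1},{"slide": [-0.1,0,1.2],"rot": [0,0.35,0],"jaw": -1},{"slide": [-0.1,0,1.2],"rot": [0,0.35,0],"jaw": -1},{"slide": [-0.1,0,1.2],"rot": [0,0.35,0],"jaw": -1},{"slide": [-0.1,0,1.2],"rot": [0,0.35,0],"jaw": -1},{"slide": [-0.1,0,1.2],"rot": [0,0.35,0],"jaw": -1}]'

```text
time_s: 7.5
position: [0.5131, -0.0991, 0.2393]
tool_rot: [3.004, 0.259, -0.726]
force: [0.6, 0.2, 5.6]
finger_gap: 0.005
grasp_force: 2.3
```

>>> carry_out --moves '[{"slide": [-0.1,0,1.2],"rot": [0,0.35,0],"jaw": -1},{"slide": [-0.1,0,1.2],"rot": [0,0.35,0],"jaw": -1},{"slide": [-0.1,0,1.2],"rot": [0,0.35,0],"jaw": -1},{"slide": [-0.1,0,1.2],"rot": [0,0.35,0],"jaw": -1},{"slide": [-0.1,0,1.2],"rot": [0,0.35,0],"jaw": -1},{"slide": [-0.1,0,1.2],"rot": [0,0.35,0],"jaw": -1},{"slide": [-0.1,0,1.2],"rot": [0,0.35,0],"jaw": -1},{"slide": [-0.1,0,1.2],"rot": [0,0.35,0],"jaw": -1}]'

```text
time_s: 8.5
position: [0.5084, -0.0999, 0.231]
tool_rot: [3.024, 0.261, -0.653]
force: [0.7, 0.4, 5.0]
finger_gap: 0.002
grasp_force: 2.3
```

```bash
cat >> h.py <<'E'
def st():
    o=rodframe();d=o["position"]-PIV;x=-d@PX;a=np.arctan2(d[2],x)-np.arctan2(.018,.2)
    R=Ro.from_rotvec(o["tool_rot"]).as_matrix()
    print("lever",round(.5236-a,4),"r",np.hypot(x,d[2])*1e3,"tilt",np.arctan2(-R[:,2]@PX,-R[2,2]).round(3),"want",round(a,3),"push",round(-R[:,2]@o["force"],2),"Fx",round(R[:,0]@o["force"],2))
E
python3 -c "from h import *;st()"
```

```text
out/up/lat mm 176.64677643663592 95.9799434507515 -0.06052395444920554 f [0.69 0.41 5.03] t 8.5
lever 0.1156 r 201.03788988711628 tilt 0.425 want 0.408 push 4.89 Fx -1.39
```

>>> carry_out --moves '[{"slide": [-0.1,0,1.3],"rot": [0,0.4,0],"jaw": -1},{"slide": [-0.1,0,1.3],"rot": [0,0.4,0],"jaw": -1},{"slide": [-0.1,0,1.3],"rot": [0,0.4,0],"jaw": -1},{"slide": [-0.1,0,1.3],"rot": [0,0.4,0],"jaw": -1},{"slide": [-0.1,0,1.3],"rot": [0,0.4,0],"jaw": -1},{"slide": [-0.1,0,1.3],"rot": [0,0.4,0],"jaw": -1},{"slide": [-0.1,0,1.3],"rot": [0,0.4,0],"jaw": -1},{"slide": [-0.1,0,1.3],"rot": [0,0.4,0],"jaw": -1}]'

```text
time_s: 9.5
position: [0.5036, -0.1008, 0.2217]
tool_rot: [3.046, 0.263, -0.569]
force: [0.2, -1.6, 5.1]
finger_gap: 0.002
grasp_force: 2.3
```

```bash
python3 -c "from h import *;st()"
```

```text
out/up/lat mm 181.45296335431482 86.68887001491399 -0.05027805586871315 f [ 0.17 -1.63  5.08] t 9.5
lever 0.1677 r 201.0973348767332 tilt 0.369 want 0.356 push 4.69 Fx -1.93
```

>>> carry_out --moves '[{"slide": [-0.1,0,1.3],"rot": [0,0.4,0],"jaw": -1},{"slide": [-0.1,0,1.3],"rot": [0,0.4,0],"jaw": -1},{"slide": [-0.1,0,1.3],"rot": [0,0.4,0],"jaw": -1},{"slide": [-0.1,0,1.3],"rot": [0,0.4,0],"jaw": -1},{"slide": [-0.1,0,1.3],"rot": [0,0.4,0],"jaw": -1},{"slide": [-0.1,0,1.3],"rot": [0,0.4,0],"jaw": -1},{"slide": [-0.1,0,1.3],"rot": [0,0.4,0],"jaw": -1},{"slide": [-0.1,0,1.3],"rot": [0,0.4,0],"jaw": -1}]'

```text
time_s: 10.5
position: [0.4994, -0.1015, 0.2122]
tool_rot: [3.065, 0.265, -0.485]
force: [0.2, 0.1, 4.2]
finger_gap: 0.005
grasp_force: 2.2
```

```bash
python3 -c "from h import *;st()"
```

```text
out/up/lat mm 185.73658708944333 77.20730818672725 -0.0677801533980514 f [0.17 0.09 4.18] t 10.5
lever 0.2194 r 201.14434672909562 tilt 0.314 want 0.304 push 4.04 Fx -1.12
```

>>> carry_out --moves '[{"slide": [-0.1,0,1.3],"rot": [0,0.4,0],"jaw": -1},{"slide": [-0.1,0,1.3],"rot": [0,0.4,0],"jaw": -1},{"slide": [-0.1,0,1.3],"rot": [0,0.4,0],"jaw": -1},{"slide": [-0.1,0,1.3],"rot": [0,0.4,0],"jaw": -1},{"slide": [-0.1,0,1.3],"rot": [0,0.4,0],"jaw": -1},{"slide": [-0.1,0,1.3],"rot": [0,0.4,0],"jaw": -1},{"slide": [-0.1,0,1.3],"rot": [0,0.4,0],"jaw": -1},{"slide": [-0.1,0,1.3],"rot": [0,0.4,0],"jaw": -1}]'

```text
time_s: 11.5
position: [0.4957, -0.1021, 0.2025]
tool_rot: [3.082, 0.266, -0.4]
force: [0.3, -0.5, 4.5]
finger_gap: 0.004
grasp_force: 2.2
```

```bash
python3 -c "from h import *;st()"
```

```text
out/up/lat mm 189.49720308445058 67.47024651233666 -0.06483677848184172 f [ 0.31 -0.46  4.5 ] t 11.5
lever 0.2713 r 201.15025265026387 tilt 0.258 want 0.252 push 4.41 Fx -0.93
```

>>> carry_out --moves '[{"slide": [-0.1,0,1.3],"rot": [0,0.37,0],"jaw": -1},{"slide": [-0.1,0,1.3],"rot": [0,0.37,0],"jaw": -1},{"slide": [-0.1,0,1.3],"rot": [0,0.37,0],"jaw": -1},{"slide": [-0.1,0,1.3],"rot": [0,0.37,0],"jaw": -1},{"slide": [-0.1,0,1.3],"rot": [0,0.37,0],"jaw": -1},{"slide": [-0.1,0,1.3],"rot": [0,0.37,0],"jaw": -1},{"slide": [-0.1,0,1.3],"rot": [0,0.37,0],"jaw": -1},{"slide": [-0.1,0,1.3],"rot": [0,0.37,0],"jaw": -1}]'

```text
time_s: 12.5
position: [0.4925, -0.1027, 0.1925]
tool_rot: [3.096, 0.268, -0.32]
force: [1.0, -0.1, 5.0]
finger_gap: 0.006
grasp_force: 2.2
```

```bash
python3 -c "from h import *;st()"
```

```text
out/up/lat mm 192.7558121083911 57.54788413516551 -0.061464347826247386 f [ 0.95 -0.11  4.96] t 12.5
lever 0.3232 r 201.1630236151759 tilt 0.206 want 0.2 push 5.05 Fx -0.11
```

>>> carry_out --moves '[{"slide": [-0.1,0,1.3],"rot": [0,0.37,0],"jaw": -1},{"slide": [-0.1,0,1.3],"rot": [0,0.37,0],"jaw": -1},{"slide": [-0.1,0,1.3],"rot": [0,0.37,0],"jaw": -1},{"slide": [-0.1,0,1.3],"rot": [0,0.37,0],"jaw": -1},{"slide": [-0.1,0,1.3],"rot": [0,0.37,0],"jaw": -1},{"slide": [0,0,0],"rot": [0,0,0],"jaw": -1},{"slide": [-0.1,0,1.3],"rot": [0,0.37,0],"jaw": -1},{"slide": [-0.1,0,1.3],"rot": [0,0.37,0],"jaw": -1}]'

```text
time_s: 13.5
position: [0.4901, -0.1031, 0.1837]
tool_rot: [3.106, 0.269, -0.251]
force: [-0.9, -0.8, 4.6]
finger_gap: 0.007
grasp_force: 2.3
```

```bash
python3 -c "from h import *;st()"
```

```text
out/up/lat mm 195.16230637443329 48.722123307769785 -0.0286784809101637 f [-0.88 -0.84  4.62] t 13.5
lever 0.3687 r 201.15210943215507 tilt 0.161 want 0.155 push 4.4 Fx -1.74
```

Still running; continue.

>>> carry_out --moves '[{"slide": [-0.1,0,1.3],"rot": [0,0.37,0],"jaw": -1},{"slide": [-0.1,0,1.3],"rot": [0,0.37,0],"jaw": -1},{"slide": [-0.1,0,1.3],"rot": [0,0.37,0],"jaw": -1},{"slide": [-0.1,0,1.3],"rot": [0,0.37,0],"jaw": -1},{"slide": [-0.1,0,1.3],"rot": [0,0.37,0],"jaw": -1},{"slide": [-0.1,0,1.3],"rot": [0,0.37,0],"jaw": -1},{"slide": [-0.1,0,1.3],"rot": [0,0.37,0],"jaw": -1},{"slide": [-0.1,0,1.3],"rot": [0,0.37,0],"jaw": -1}]'

```text
time_s: 14.5
position: [0.4879, -0.1035, 0.1735]
tool_rot: [3.116, 0.269, -0.171]
force: [-1.8, -0.8, 4.2]
finger_gap: -0.001
grasp_force: 2.3
```

```bash
python3 -c "from h import *;st()"
```

```text
out/up/lat mm 197.38642744824986 38.52288723597197 -0.07985261093901999 f [-1.83 -0.79  4.24] t 14.5
lever 0.4206 r 201.1104536859748 tilt 0.11 want 0.103 push 4.0 Fx -2.39
```

>>> carry_out --moves '[{"slide": [-0.1,0,1.3],"rot": [0,0.37,0],"jaw": -1},{"slide": [-0.1,0,1.3],"rot": [0,0.37,0],"jaw": -1},{"slide": [-0.1,0,1.3],"rot": [0,0.37,0],"jaw": -1},{"slide": [-0.1,0,1.3],"rot": [0,0.37,0],"jaw": -1},{"slide": [-0.1,0,1.3],"rot": [0,0.37,0],"jaw": -1},{"slide": [-0.1,0,1.3],"rot": [0,0.37,0],"jaw": -1},{"slide": [-0.1,0,1.3],"rot": [0,0.37,0],"jaw": -1},{"slide": [-0.1,0,1.3],"rot": [0,0.37,0],"jaw": -1}]'

```text
time_s: 15.5
position: [0.4862, -0.1038, 0.1632]
tool_rot: [3.124, 0.27, -0.091]
force: [-2.7, -0.4, 4.7]
finger_gap: 0.006
grasp_force: 2.3
```

```bash
python3 -c "from h import *;st()"
```

```text
out/up/lat mm 199.12986622850286 28.20743895756736 -0.05511183484539982 f [-2.65 -0.43  4.71] t 15.5
lever 0.4726 r 201.11778448642065 tilt 0.058 want 0.051 push 4.55 Fx -2.95
```

>>> carry_out --moves '[{"slide": [-0.3,0,1.3],"rot": [0,0.37,0],"jaw": -1},{"slide": [-0.3,0,1.3],"rot": [0,0.37,0],"jaw": -1},{"slide": [-0.2,0,1.3],"rot": [0,0.37,0],"jaw": -1},{"slide": [-0.2,0,1.3],"rot": [0,0.37,0],"jaw": -1},{"slide": [-0.1,0,1.3],"rot": [0,0.37,0],"jaw": -1},{"slide": [-0.1,0,1.3],"rot": [0,0.37,0],"jaw": -1},{"slide": [-0.1,0,1.3],"rot": [0,0.37,0],"jaw": -1},{"slide": [-0.1,0,1.3],"rot": [0,0.37,0],"jaw": -1}]'

```text
time_s: 16.5
position: [0.4849, -0.104, 0.153]
tool_rot: [3.129, 0.27, -0.008]
force: [-0.0, -0.6, 5.1]
finger_gap: 0.005
grasp_force: 2.2
```

```bash
python3 -c "from h import *;st()"
```

```text
out/up/lat mm 200.42199316638337 17.991054601052493 -0.10052867049429312 f [-0.05 -0.62  5.14] t 16.5
lever 0.5238 r 201.22786434896105 tilt 0.005 want -0.0 push 5.14 Fx -0.18
```

>>> carry_out --moves '[{"slide": [-0.1,0,1.3],"rot": [0,0.37,0],"jaw": -1},{"slide": [-0.1,0,1.3],"rot": [0,0.37,0],"jaw": -1},{"slide": [-0.1,0,1.3],"rot": [0,0.37,0],"jaw": -1},{"slide": [0,0,0],"rot": [0,0,0],"jaw": -1},{"slide": [-0.1,0,1.3],"rot": [0,0.37,0],"jaw": -1},{"slide": [-0.1,0,1.3],"rot": [0,0.37,0],"jaw": -1},{"slide": [-0.1,0,1.3],"rot": [0,0.37,0],"jaw": -1},{"slide": [-0.1,0,1.3],"rot": [0,0.37,0],"jaw": -1}]'

```text
time_s: 17.5
position: [0.4843, -0.1041, 0.1439]
tool_rot: [-3.126, -0.27, -0.062]
force: [1.8, -0.1, 3.9]
finger_gap: 0.005
grasp_force: 2.1
```

```bash
python3 -c "from h import *;st()"
```

```text
out/up/lat mm 201.11196310698568 8.895180806250098 -0.0824353995905519 f [ 1.77 -0.11  3.88] t 17.5
lever 0.5692 r 201.30858388633467 tilt -0.04 want -0.046 push 3.81 Fx 1.88
```

>>> carry_out --moves '[{"slide": [0,0,1.3],"rot": [0,0.37,0],"jaw": -1},{"slide": [0,0,1.3],"rot": [0,0.37,0],"jaw": -1},{"slide": [0,0,1.3],"rot": [0,0.37,0],"jaw": -1},{"slide": [0,0,0],"rot": [0,0,0],"jaw": -1},{"slide": [-0.1,0,1.3],"rot": [0,0.37,0],"jaw": -1},{"slide": [-0.1,0,1.3],"rot": [0,0.37,0],"jaw": -1},{"slide": [-0.1,0,1.3],"rot": [0,0.37,0],"jaw": -1},{"slide": [-0.1,0,1.3],"rot": [0,0.37,0],"jaw": -1}]'

```text
time_s: 18.5
position: [0.4841, -0.1042, 0.135]
tool_rot: [-3.12, -0.27, -0.132]
force: [1.7, 0.0, 6.5]
finger_gap: 0.009
grasp_force: 3.4
```

```bash
python3 -c "from h import *;st()"
```

```text
out/up/lat mm 201.27829279692514 0.005721589134394245 -0.0714773376587483 f [1.66 0.03 6.5 ] t 18.5
lever 0.6133 r 201.27829287824684 tilt -0.084 want -0.09 push 6.34 Fx 2.18
```

>>> carry_out --moves '[{"slide": [0,0,0],"rot": [0,0,0],"jaw": -1},{"slide": [0,0,0],"rot": [0,0,0],"jaw": -1},{"slide": [0,0,0],"rot": [0,0,0],"jaw": -1},{"slide": [0,0,0],"rot": [0,0,0],"jaw": -1},{"slide": [0,0,0],"rot": [0,0,0],"jaw": -1},{"slide": [0,0,1.3],"rot": [0,0.37,0],"jaw": -1},{"slide": [0,0,1.3],"rot": [0,0.37,0],"jaw": -1},{"slide": [-0.1,0,1.3],"rot": [0,0.37,0],"jaw": -1}]'

```text
time_s: 19.5
position: [0.4842, -0.1042, 0.1313]
tool_rot: [-3.117, -0.27, -0.161]
force: [0.1, -0.8, 8.6]
finger_gap: 0.002
grasp_force: 4.2
```

```bash
python3 -c "from h import *;st()"
```

```text
out/up/lat mm 201.20452869295858 -3.7093056176147607 -0.07935950013593557 f [ 0.1  -0.77  8.63] t 19.5
lever 0.6318 r 201.2387172358253 tilt -0.103 want -0.108 push 8.59 Fx 0.86
```

>>> carry_out --moves '[{"slide": [0,0,0.6],"rot": [0,0.17,0],"jaw": -1},{"slide": [0,0,0.6],"rot": [0,0.17,0],"jaw": -1},{"slide": [0,0,0],"rot": [0,0,0],"jaw": -1},{"slide": [0,0,0],"rot": [0,0,0],"jaw": -1},{"slide": [0,0,0],"rot": [0,0,0],"jaw": -1},{"slide": [0,0,0],"rot": [0,0,0],"jaw": -1},{"slide": [0,0,0],"rot": [0,0,0],"jaw": -1},{"slide": [0,0,0],"rot": [0,0,0],"jaw": -1}]'

```text
time_s: 20.5
position: [0.4842, -0.1042, 0.1301]
tool_rot: [-3.116, -0.27, -0.17]
force: [-0.5, -0.5, 8.2]
finger_gap: 0.005
grasp_force: 4.2
```

```bash
python3 -c "from h import *;st()"
```

```text
out/up/lat mm 201.1831148115818 -4.8592231608764465 -0.12985442076956752 f [-0.5  -0.47  8.19] t 20.5
lever 0.6375 r 201.2417892362749 tilt -0.109 want -0.114 push 8.2 Fx 0.32
```

>>> carry_out --moves '[{"slide": [0,0,-1],"rot": [0,0,0],"jaw": -1},{"slide": [0,0,-5],"rot": [0,0,0],"jaw": -1},{"slide": [0,0,-15],"rot": [0,0,0],"jaw": -1},{"slide": [0,0,-35],"rot": [0,0,0],"jaw": -1},{"slide": [0,0,-45],"rot": [0,0,0],"jaw": -1},{"slide": [0,0,-45],"rot": [0,-7,0],"jaw": -1},{"slide": [0,0,-15],"rot": [0,-7,0],"jaw": -1},{"slide": [0,0,0],"rot": [0,-7,0],"jaw": -1}]'

```text
time_s: 21.5
position: [0.4697, -0.1071, 0.2929]
tool_rot: [3.08, 0.265, -0.396]
force: [-0.0, -0.2, 0.8]
finger_gap: 0.003
grasp_force: 0.0
```

```bash
cat >> h.py <<'E'
def pinpt(g,t,gap,lat=-.006): return PIV+.105*(-np.cos(g)*PX+np.sin(g)*PZ)+(.0055+gap)*(np.sin(t)*PX+np.cos(t)*PZ)+lat*PY
E
python3 - <<'E'
from h import *
st();delta(pinpt(.843,.5236,.03),toolR(.5236))
for c in("side","top"):
    f=grab_frame(c);print(pts(f,c,["lever_knob","marker_pin","lever_top","marker_foot"]))
cv2.imwrite("pics/top3.png",f["color"])
E
```

```text
out/up/lat mm 215.9272874328163 157.93047927583882 -0.5050198189440182 f [-0.03 -0.23  0.81] t 21.5
lever -0.0181 r 267.519400684119 tilt 0.256 want 0.542 push 0.76 Fx -0.27
slide mm [170.8   5.4   5.7]
rot deg [  0.2 -15.3  -0.1]
{'lever_knob': [(0.65, array([ 0.4858, -0.1054,  0.1144]))], 'marker_pin': [(0.5, array([ 0.6215, -0.0775,  0.2157]))], 'lever_top': [(0.65, array([ 0.5779, -0.0867,  0.13  ]))], 'marker_foot': [(0.55, array([ 0.6123, -0.0821,  0.2118]))]}
{'lever_top': [(0.34, array([ 0.5178, -0.3641, -0.0031]))]}
```

>>> carry_out --moves '[{"slide": [28,0.9,-3],"rot": [0,-3,0],"jaw": -1},{"slide": [29,0.9,0],"rot": [0,-6,0],"jaw": -1},{"slide": [29,0.9,0],"rot": [0,-6,0],"jaw": -1},{"slide": [29,0.9,-10],"rot": [0,0,0],"jaw": -1},{"slide": [28,0.9,-10],"rot": [0,0,0],"jaw": -1},{"slide": [14,0.9,-5],"rot": [0,0,0],"jaw": -1},{"slide": [0,0,0],"rot": [0,0,0],"jaw": -1},{"slide": [0,0,0],"rot": [0,0,0],"jaw": -1}]'

```text
time_s: 23.0
position: [0.623, -0.0855, 0.2521]
tool_rot: [2.983, 0.257, -0.792]
force: [-0.8, 0.5, -0.4]
finger_gap: 0.003
grasp_force: 0.0
```

```bash

python3 - <<'E'
from h import *
o=rodframe();delta(pinpt(.843,.5236,.03),toolR(.5236))
ims=[]
for c in("side","top"):
    f=grab_frame(c);print(pts(f,c,["marker_pin"]))
    for nm,P in(("tcp",np.array(o["position"])),("pin",pinpt(.843,0,-.0055,0))):
        q=f["R"]@P+f["t"];F=192/np.tan(np.radians(f["fovy"]/2))
        u,v=int(f["cx"]+F*q[0]/q[2]),int(f["cy"]+F*q[1]/q[2]);print(nm,u,v)
    ims.append(cv2.resize(f["color"][v-50:v+50,u-50:u+50],(400,400),interpolation=2))
cv2.imwrite("pics/v3.png",np.hstack(ims))
E
```

```text
out/up/lat mm 61.210949212761335 117.11872282423363 -5.444486367432802 f [-0.85  0.49 -0.43] t 23.0
slide mm [11.9  0.6  2.4]
rot deg [ 0.  -0.3  0. ]
{'marker_pin': [(0.51, array([ 0.6175, -0.0795,  0.214 ]))]}
tcp 241 152
pin 243 165
{'marker_pin': [(0.46, array([ 0.6134, -0.0796,  0.2138]))]}
tcp 269 168
pin 267 173
```

View pics/v3.png

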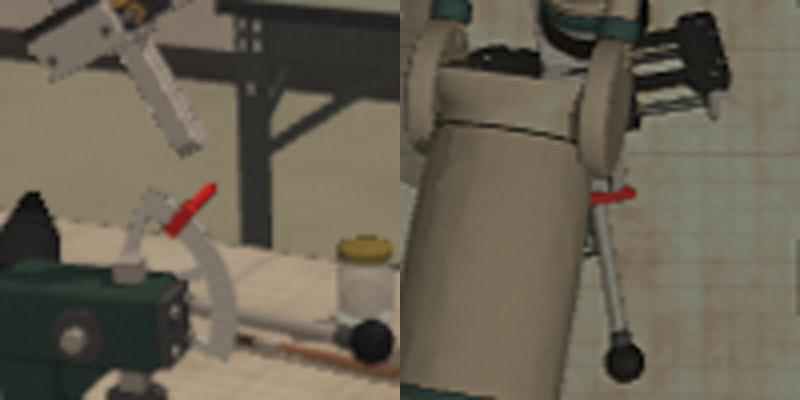

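>>> carry_out --moves '[{"slide": [6,0,8],"rot": [0,0,0],"jaw": -1},{"slide": [6,0,8],"rot": [0,0,0],"jaw": -1},{"slide": [0,0,6],"rot": [0,0,0],"jaw": -1},{"slide": [0,0,4],"rot": [0,0,0],"jaw": -1},{"slide": [0,0,2],"rot": [0,0,0],"jaw": -1},{"slide": [0,0,1],"rot": [0,0,0],"jaw": -1},{"slide": [0,0,1],"rot": [0,0,0],"jaw": -1},{"slide": [0,0,1],"rot": [0,0,0],"jaw": -1}]'

```text
time_s: 24.2
position: [0.6188, -0.0862, 0.219]
tool_rot: [2.983, 0.258, -0.792]
force: [-0.1, 1.5, 2.1]
finger_gap: 0.006
grasp_force: 0.8
```

```bash
cat >> h.py <<'E'
def ps(t):
    o=rodframe();R=Ro.from_rotvec(o["tool_rot"]).as_matrix();t=np.arctan2(-R[:,2]@PX,-R[2,2])
    c=o["position"]-PIV-.0055*(np.sin(t)*PX+np.cos(t)*PZ);x=-c@PX
    print("g",np.arctan2(c[2],x).round(4),"r",(np.hypot(c[2],x)*1e3).round(2),"tilt",t.round(3),"push",round(-R[:,2]@o["force"],2),"Fx",round(R[:,0]@o["force"],2),"grasp",o["grasp_force"])
E
python3 -c "from h import *;ps(0)"
```

```text
out/up/lat mm 65.5247219978864 84.0407459207734 -5.414595898583672 f [-0.15  1.51  2.06] t 24.2
g 0.8599 r 104.6 tilt 0.519 push 1.85 Fx -0.93 grasp 0.826683584600687
```

>>> carry_out --moves '[{"slide": [-1.1,0,3.4],"rot": [0,0,0],"jaw": -1},{"slide": [-1.0,0,3.4],"rot": [0,0,0],"jaw": -1},{"slide": [-0.9,0,3.4],"rot": [0,0,0],"jaw": -1},{"slide": [-0.8,0,3.5],"rot": [0,0,0],"jaw": -1},{"slide": [-0.6,0,3.5],"rot": [0,0,0],"jaw": -1},{"slide": [-0.5,0,3.5],"rot": [0,0,0],"jaw": -1},{"slide": [-0.4,0,3.5],"rot": [0,0,0],"jaw": -1},{"slide": [-0.3,0,3.5],"rot": [0,0,0],"jaw": -1}]'

```text
time_s: 25.2
position: [0.6004, -0.0894, 0.1972]
tool_rot: [2.983, 0.258, -0.792]
force: [0.6, 0.2, 2.4]
finger_gap: 0.003
grasp_force: 0.5
```

```bash
python3 -c "from h import *;ps(0)"
```

```text
out/up/lat mm 84.15394294475894 62.18732648369876 -5.359004476841556 f [0.61 0.16 2.35] t 25.2
g 0.5839 r 104.14 tilt 0.519 push 2.35 Fx -0.62 grasp 0.5439849081449211
```

>>> carry_out --moves '[{"slide": [-0.2,0,3.6],"rot": [0,1.5,0],"jaw": -1},{"slide": [-0.2,0,3.6],"rot": [0,1.5,0],"jaw": -1},{"slide": [-0.2,0,3.6],"rot": [0,1.8,0],"jaw": -1},{"slide": [-0.2,0,3.6],"rot": [0,2,0],"jaw": -1},{"slide": [-0.2,0,3.6],"rot": [0,2,0],"jaw": -1},{"slide": [-0.2,0,3.6],"rot": [0,2,0],"jaw": -1},{"slide": [-0.2,0,3.6],"rot": [0,2,0],"jaw": -1},{"slide": [-0.2,0,3.6],"rot": [0,2,0],"jaw": -1}]'

```text
time_s: 26.2
position: [0.5877, -0.0916, 0.1721]
tool_rot: [3.082, 0.266, -0.399]
force: [-0.6, -0.4, 1.3]
finger_gap: 0.004
grasp_force: 0.5
```

```bash
python3 -c "from h import *;ps(0)"
```

```text
out/up/lat mm 97.07246546715318 37.09197057654121 -5.3506995405066515 f [-0.56 -0.45  1.34] t 26.2
g 0.3121 r 103.47 tilt 0.257 push 1.14 Fx -0.95 grasp 0.4599648783914745
```

>>> carry_out --moves '[{"slide": [-0.2,0,3.2],"rot": [0,1.6,0],"jaw": -1},{"slide": [-0.2,0,3.2],"rot": [0,1.6,0],"jaw": -1},{"slide": [-0.2,0,3.2],"rot": [0,1.6,0],"jaw": -1},{"slide": [-0.2,0,3.2],"rot": [0,1.6,0],"jaw": -1},{"slide": [-0.2,0,3.2],"rot": [0,1.6,0],"jaw": -1},{"slide": [-0.2,0,3.2],"rot": [0,1.6,0],"jaw": -1},{"slide": [-0.2,0,3.2],"rot": [0,1.6,0],"jaw": -1},{"slide": [-0.2,0,3.2],"rot": [0,1.6,0],"jaw": -1}]'

```text
time_s: 27.2
position: [0.5816, -0.0926, 0.1472]
tool_rot: [3.126, 0.27, -0.055]
force: [-0.3, -0.8, 1.4]
finger_gap: 0.006
grasp_force: 0.5
```

```bash
python3 -c "from h import *;ps(0)"
```

```text
out/up/lat mm 103.23736065089852 12.187363772210553 -5.322669796305746 f [-0.31 -0.85  1.44] t 27.2
g 0.0646 r 103.65 tilt 0.035 push 1.43 Fx -0.5 grasp 0.47257216181606054
```

>>> carry_out --moves '[{"slide": [0,0,0.6],"rot": [0,0.3,0],"jaw": -1},{"slide": [0,0,0.6],"rot": [0,0.3,0],"jaw": -1},{"slide": [0,0,0.6],"rot": [0,0.3,0],"jaw": -1},{"slide": [0,0,0.6],"rot": [0,0.3,0],"jaw": -1},{"slide": [0,0,0.6],"rot": [0,0.3,0],"jaw": -1},{"slide": [0,0,0.5],"rot": [0,0,0],"jaw": -1},{"slide": [0,0,0.5],"rot": [0,0,0],"jaw": -1},{"slide": [0,0,0.5],"rot": [0,0,0],"jaw": -1}]'

```text
time_s: 28.2
position: [0.582, -0.0926, 0.1422]
tool_rot: [3.129, 0.27, -0.018]
force: [-1.3, -1.0, 0.6]
finger_gap: 0.004
grasp_force: 0.5
```

>>> carry_out --moves '[{"slide": [0,0,0.2],"rot": [0,0,0],"jaw": -1},{"slide": [0,0,0.2],"rot": [0,0,0],"jaw": -1},{"slide": [0,0,0.2],"rot": [0,0,0],"jaw": -1},{"slide": [0,0,0.1],"rot": [0,0,0],"jaw": -1},{"slide": [0,0,0.1],"rot": [0,0,0],"jaw": -1},{"slide": [0,0,0.1],"rot": [0,0,0],"jaw": -1},{"slide": [0,0,0.1],"rot": [0,0,0],"jaw": -1},{"slide": [0,0,0.1],"rot": [0,0,0],"jaw": -1}]'

```text
time_s: 29.2
position: [0.582, -0.0926, 0.1412]
tool_rot: [3.129, 0.27, -0.017]
force: [-0.1, -0.5, 1.6]
finger_gap: 0.002
grasp_force: 0.5
```

```bash
python3 -c "from h import *;ps(0)"
```

```text
out/up/lat mm 102.8655552628153 6.23068805210944 -5.425584846727569 f [-0.14 -0.53  1.61] t 29.2
g 0.0071 r 102.93 tilt 0.011 push 1.61 Fx -0.25 grasp 0.48291907645761967
```

>>> carry_out --moves '[{"slide": [0,0,0.15],"rot": [0,0,0],"jaw": -1},{"slide": [0,0,0.15],"rot": [0,0,0],"jaw": -1},{"slide": [0,0,0.15],"rot": [0,0,0],"jaw": -1},{"slide": [0,0,0.15],"rot": [0,0,0],"jaw": -1},{"slide": [0,0,0.1],"rot": [0,0,0],"jaw": -1},{"slide": [0,0,0.1],"rot": [0,0,0],"jaw": -1},{"slide": [0,0,0.1],"rot": [0,0,0],"jaw": -1},{"slide": [0,0,0.1],"rot": [0,0,0],"jaw": -1}]'

```text
time_s: 30.2
position: [0.582, -0.0926, 0.1406]
tool_rot: [3.129, 0.27, -0.017]
force: [-1.7, -0.0, 7.3]
finger_gap: 0.003
grasp_force: 2.9
```

```bash
python3 - <<'E'
from h import *
ps(0)
f=grab_frame("side");print(pts(f,"side",["marker_foot","lever_top","marker_pin","lever_knob"]))
o=get_obs();q=f["R"]@o["position"]+f["t"];F=192/np.tan(np.radians(f["fovy"]/2))
u,v=int(f["cx"]+F*q[0]/q[2]),int(f["cy"]+F*q[1]/q[2])
cv2.imwrite("pics/v4.png",cv2.resize(f["color"][v-40:v+40,u-40:u+40],(560,560),interpolation=2))
E
```

```text
out/up/lat mm 102.86263072193006 5.608998391355674 -5.4305862233196995 f [-1.66 -0.03  7.28] t 30.2
g 0.0011 r 102.92 tilt 0.011 push 7.26 Fx -1.72 grasp 2.869406919926405
{'marker_foot': [(0.63, array([ 0.5798, -0.0851,  0.1294]))], 'lever_top': [(0.69, array([ 0.5785, -0.0891,  0.1323]))], 'marker_pin': [(0.37, array([ 0.5758, -0.0845,  0.134 ])), (0.2, array([ 0.5776, -0.0871,  0.1286]))], 'lever_knob': [(0.55, array([ 0.4823, -0.1026,  0.1151])), (0.28, array([ 0.5778, -0.0826,  0.1321]))]}
```

View pics/v4.png

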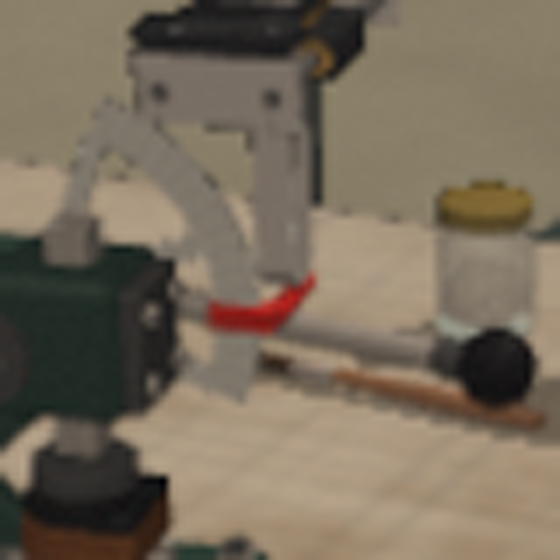

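The red pin (260,310) lies on the rod, and the push rose sharply from 1.6 to 7 N, so the marker is resting on the lever. Now I back off.

>>> carry_out --moves '[{"slide": [0,0,-1],"rot": [0,0,0],"jaw": -1},{"slide": [0,0,-5],"rot": [0,0,0],"jaw": -1},{"slide": [0,0,-15],"rot": [0,0,0],"jaw": -1},{"slide": [0,0,-30],"rot": [0,0,0],"jaw": -1},{"slide": [0,0,-30],"rot": [0,0,0],"jaw": -1},{"slide": [0,0,-20],"rot": [0,0,0],"jaw": -1},{"slide": [0,0,0],"rot": [0,0,0],"jaw": -1},{"slide": [0,0,0],"rot": [0,0,0],"jaw": -1}]'

```text
time_s: 31.45
position: [0.5827, -0.0922, 0.2407]
tool_rot: [3.129, 0.27, -0.018]
force: [-0.3, 0.7, -0.0]
finger_gap: 0.005
grasp_force: 0.0
```

```bash
python3 - <<'E'
from h import *
f=grab_frame("side");print(pts(f,"side",["marker_foot","lever_top","lever_knob","heel"]))
print(job_done())
E
```

```text
{'marker_foot': [(0.65, array([ 0.5791, -0.0869,  0.1322]))], 'lever_top': [(0.7, array([ 0.5811, -0.0885,  0.1331]))], 'lever_knob': [(0.65, array([ 0.4861, -0.1022,  0.1147]))], 'heel': [(0.78, array([ 0.6405, -0.0184,  0.0343])), (0.66, array([ 0.6213, -0.4027,  0.0022]))]}
the job is handed in; nothing more can be done
None
```

I pressed the lever to about 0.64 rad, roughly 4 N over the running push, and it stayed down when released; the red marker rests on it, the arm is clear, and the job was handed in at about 31.5 s with no verdict returned.

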